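# Charge the bench air dryer and hold its hatch shut

## Robot

A 6-joint arm with a two-finger parallel gripper is mounted at the origin on a cart in front of the work surface, level with it; the furniture and walls round the work are solid. World frame = base frame: x ahead of the robot, y to its left, z up, the work surface at z = 0. Lengths are in m, angles in degrees, forces in N, time in s.
With the tool pointing down it reaches from about 0.4 to 0.825 m from the base axis. Payload 7 kg.
Tool frame: the origin (TCP) lies between the finger pads; the fingertips stand 8 mm ahead of it and the grasp point (between the pads) lies 11 mm behind it; z points along the fingers, y is the line along which they close (so a half turn about z gives the same grasp; the last joint's range is limited). The gripper opens to 88 mm and grips with 3 to 60 N. Pads are 19 mm wide; open, the fingers measure 130 mm over their backs; the gripper's body (78 mm by 193 mm) begins 47 mm behind the grasp point.
Start: joints at [-50.93, 20.546, 0.682, 0, -70.136, -16.507], TCP at [0.259, -0.623, 0.235] pointing down, gripper open.
Joint ranges: [-176.03, 176.03], [-82.01, 121.73], [-58.28, 71.71], [-173.87, 95.51], [-174.79, -0.11], [-173.66, 173.66]. Speed limits (degrees/s): [136.94, 136.94, 172.46, 180, 180, 180].

## Interface

Orientations are given as a 3x3 rotation matrix whose columns are the frame's x, y, z axes.
In Python, from rig import robot, cams, planner, workorder gives the robot as it stands (robot), with the cameras (cams), the kinematics (planner) and the job (workorder). Calls block until the motion is done:
- robot.goto(position, orientation): joint-space move of the TCP to a pose.
- robot.servo_line(position, ori=None, speed=0.15): straight line of the TCP; ori=None keeps the orientation; speed is the mean speed in m/s.
- robot.movej(angles): joint-space move.
- robot.move_gripper(opening): opening from 0.0 (shut) to 1.0 (fully open); the grip force is fixed at half the most; returns when the fingers have stopped.
- robot.dwell(seconds).
- planner.ik(position, orientation): joint angles nearest the present ones, or None.
- robot.get_state(): the state.
- cams.grab_frame(name): name is "side" or "top" or "wrist"; returns the picture (384x512x3 uint8, red, green, blue); there is no depth.
- cams.camera_info(name): a dict with "vfov" (degrees; the focal length in pixels is half the picture's height over the tangent of half this angle, whatever the lens; pixels are square), "cx", "cy" (the principal point, pixels), "k1" (the pictures are not rectified: a ray, as slopes to the right and down, at radius r is drawn at 1 + k1 r^2 times it, then the intrinsics apply), "view" (4x4, takes a point from world to camera coordinates); the wrist camera has in their place "T_tool_cam" (4x4, takes a point from camera to tool coordinates, whose origin is the TCP and whose axes are the flange's). Camera axes: x right, y down, z forward; pixel columns grow to the right and rows downward; lengths in m; the calibration is good to about 2 mm. A picture is of the moment at which its call begins: read the wrist's pose just before it. camera_info takes no time and is no camera call.
A pose or a line that the arm cannot do raises robot.Unreachable and nothing moves.
- workorder.job_done(): hands the job in; it is judged then, once.
The state is a dict: "t": time; "qpos": joint angles; "qvel": joint speeds; "effort": joint torques, N m; "position": TCP position; "tcp_rot": TCP orientation; "force": force on the tool from outside, world axes, zero at the start; "ft_torque": the same for the moment, N m; "grip_width": opening from 0.0 (shut) to 1.0 (fully open); "finger_force": force on a finger pad.
Only numpy, scipy, OpenCV 4.12 (cv2) and the standard library are available. Lean on these libraries where they do the work, as an engineer would, in place of code of your own. Each camera call takes 0.05 s, during which the arm holds its last target. There are 200 camera calls.

## Task

Recharge the bench air dryer: tip the three desiccant canisters out of the hand scoop into the dryer's open chamber, without the gripper touching the canisters, and set the empty scoop down flat on the worktop. Turn the quarter-turn wing stud on the chamber's rim until it lines up with the slot in the open hatch, then swing the sprung hatch shut over the stud and finish while holding it pressed flat against the frame: do not let go (it springs open again), and leave the wing in line with the slot, for a colleague will lock it. Leave the other things on the bench where they stand.

Things in the scene. Friction and masses are not known exactly. Their poses are not given: they have to be found in the camera images.
- dryer: Fixed white box, 164 (its x) x 170 (its y) x 85 mm high. Origin under its centre on the worktop; x from its louvred front to its back (hose barbs), y to its left, z up. In its top a square chamber, open from x -57 to 57 and y -53 to +41 mm, with a 3 mm gasket round the mouth. Hatch hinged along the right side (-y); wing stud on the left rim (+y).
- chamber_floor (a point): Centre of the chamber's floor, at (0, -6, 14) mm in the dryer's frame: 71 mm below the mouth. Axes as the dryer's.
- hatch_hinge (a point): Middle of the hatch's hinge line, at (0, -73, 91) mm in the dryer's frame; the line runs along the dryer's x. Axes as the dryer's.
- hatch (a joint): Angle of the hatch: 0 = shut, flat on the gasket, reaching from the hinge to the dryer's +y; 1.75 = fully open, upright and leaning out past the hinge to -y (top edge 241 mm above the worktop). A spring in the hinge drives it fully open from any angle; keeping it shut takes about 8 N downward 80 mm from the hinge. If the wing does not pass its slot it stops on the wing, about 0.19 open.
- hatch_slot (a point): Centre of the slot through the hatch, 132 mm from the hinge line, at mid-length; the slot is 40 mm long (along the hinge line) and 16 mm wide. The hatch is an aluminium plate, 144 mm along the hinge, 6 mm thick, 0.22 kg, edge 152 mm from the hinge line, which lies in its mid-plane. x along the hinge line, y away from the hinge, z out of the outer face.
- hatch_top (a point): Point on the hatch's outer face (on top when shut), at mid-length, 80 mm from the hinge line: a good place to press. z points out of that face; 94 mm above the worktop when shut.
- stud (a joint): Angle of the wing stud, positive counter-clockwise seen from above: 0 = wing parallel to the hinge line (along the dryer's x), in line with the hatch's slot. Turns from -0.5 to 1.65, no stop or click at 0, stays where left (friction about 0.06 N m). The wing passes the slot up to about 0.2 rad out of line.
- stud_wing (a point): Centre of the stud's wing, a steel block 30 mm long, 10 mm thick, 16 mm high on a round neck; at (0, 59, 105) mm in the dryer's frame, top 113 mm above the worktop, underside 97 mm. x along the wing's length (turns with it), z up. The rim beside it is 85 mm above the worktop.
- scoop: Loose polished steel hand scoop, 0.16 kg. Origin on its underside; the flat pan, 84 mm wide (x) with a 3 mm floor, runs from the open lip at y = -60 to the rear wall (30 mm high) at y = +50 mm; side walls fall from 30 mm to 8 mm at the lip. Handle behind it, toward +y. z up.
- scoop_grip (a point): Grasp point on the scoop's aluminium handle, at (0, 90, 26) mm in the scoop's frame. The handle is a bar 16 mm wide (x), 16 mm high (18 to 34 mm above the worktop), from y = 52 to 137 mm; take it from above across its width.
- scoop_lip (a point): Middle of the scoop's open lip, on the pan's floor: (0, -60, 3) mm in the scoop's frame.
- canister_1: White desiccant canister, a cylinder 26 mm across and 20 mm high, 0.02 kg, standing in the scoop. Origin at the centre of its base. It slides off the pan when the lip is tipped down more than about 25 degrees.
- canister_2: Second canister, the same.
- canister_3: Third canister, the same.
- cooler_box: Bystander: small bench cooler 74 x 107 x 38 mm. Origin under its centre.
- dropper: Bystander: white dropper bottle, 38 mm across, 90 mm high. Origin under its centre.
- timer: Bystander: white table timer 54 x 62 x 62 mm. Origin under its centre.
- media_bottle: Bystander: glass bottle with screw cap, 84 mm across, 153 mm high. Origin under its centre.
- beaker: Bystander: plastic beaker, 96 mm across, 100 mm high. Origin under its centre.
- tweezers: Bystander: steel forceps 15 x 111 x 8 mm lying flat. Origin under its centre.

How it is judged (in metres and radians):
On the way:
1. the wing stud is turned in line with the hatch's slot while the hatch is still open (value of joint stud between -0.15 and 0.15 rad and value of joint hatch above 0.6 rad), for 0.2 s.
At the end, for the whole second after the job is handed in: All three canisters lie in the chamber, below its mouth; wing within 0.15 rad of the slot's line; hatch shut (within 0.025 rad), the fingers pressing it with more than 4 N; the scoop flat (within 0.12 rad) on the worktop, at rest and let go (horizontal distance between each of canister_1, canister_2, canister_3 and chamber_floor below 0.066 m and z of each of canister_1, canister_2, canister_3 in the frame of chamber_floor below 0.045 m and value of joint stud between -0.15 and 0.15 rad and value of joint hatch below 0.025 rad and contact force between the fingers and hatch above 4 N and height (world z) of scoop below 0.01 m and angle between scoop's own z axis and vertical below 0.12 rad and linear speed of scoop below 0.02 m/s and contact force between the arm and scoop below 0.2 N); the arm keeps its last pose, push and grip.
It fails at once if the gripper touches a canister (contact force between the fingers and canister_1 above 0.5 N or contact force between the fingers and canister_2 above 0.5 N or contact force between the fingers and canister_3 above 0.5 N).
It fails at once if another thing on the bench is moved more than 30 mm (distance of any of cooler_box, dropper, timer, media_bottle, beaker, tweezers from where it was at the start of the episode above 0.03 m).
It also fails if it takes over 72 s, if anything falls off the work surface, if the arm or the gripper's body presses on something with over 40 N, if the wrist force passes 120 N, or if a joint passes its speed limit or range.

## Working session

There is one attempt and no reset: what is moved stays moved. The work goes in short steps, each a Python script; the robot and the scene stay as the last script left them, time stands still between calls to the robot, and variables do not carry over. Pictures are saved under pics/ and viewed, at most 10 in all, crops included, and the job is handed in when it is done.

```bash
ls; mkdir -p pics; python3 - <<'E'
from rig import robot, cams, planner, workorder
import cv2,numpy as np
s=robot.get_state();print(s)
ims=[]
for n in("top","side","wrist"):
    im=cams.grab_frame(n)[:,:,::-1];cv2.imwrite(f"pics/{n}0.png",im);print(n,cams.camera_info(n))
E
```

```text
pics
rig.py
{'t': 0.0, 'qpos': array([-5.09298281e+01,  2.05927432e+01,  6.31920661e-01, -2.05242785e-02,
       -7.01328427e+01, -1.65063629e+01]), 'qvel': array([ 0.07972238, -0.09588885, -0.12024511, -0.00169267, -0.02234706,
        0.12639585]), 'effort': array([-8.32329042e-04, -5.82718527e+01,  2.93058944e+01,  6.99724227e+00,
        6.99079319e-03, -8.41330666e-05]), 'position': array([ 0.25879624, -0.62290302,  0.23359254]), 'tcp_rot': array([[-9.23499530e-01, -3.83598784e-01, -7.68776067e-04],
       [-3.83599528e-01,  9.23498352e-01,  1.48151110e-03],
       [ 1.41657576e-04,  1.66307694e-03, -9.99998607e-01]]), 'force': array([-0.31231082,  0.34448117, -0.30047136]), 'ft_torque': array([-0.05030482, -0.00542681, -0.0067279 ]), 'finger_force': 0.0, 'grip_width': 1.003368331006815}
top {'vfov': 47.693562668846575, 'cx': 250.89836873108547, 'cy': 193.76242414144497, 'k1': -0.16468379006821687, 'view': array([[-5.26173986e-04, -9.99999544e-01,  7.96491877e-04,
        -4.17866228e-02],
       [-9.81245670e-01,  3.62773538e-04, -1.92761002e-01,
         5.60564998e-01],
     
[... 302 characters left out ...]
8525, -0.5283461 ,  0.00862804,  0.44314633],
       [-0.3087779 ,  0.48278433, -0.8194971 ,  0.26469261],
       [ 0.42881262, -0.6984051 , -0.57301838,  1.2693091 ],
       [ 0.        ,  0.        ,  0.        ,  1.        ]])}
wrist {'vfov': 58.11440689603559, 'cx': 258.5758623635364, 'cy': 188.79228040799447, 'k1': -0.061092905032896196, 'T_tool_cam': array([[-6.55998035e-05, -9.58538222e-01, -2.84963985e-01,
         7.74016674e-02],
       [ 9.99999992e-01, -9.42994976e-05,  8.69929926e-05,
        -2.13285764e-04],
       [-1.10258069e-04, -2.84963977e-01,  9.58538220e-01,
        -1.49687083e-01],
       [ 0.00000000e+00,  0.00000000e+00,  0.00000000e+00,
         1.00000000e+00]])}
```

```bash
python3 - <<'E'
import cv2
for n in("top","side"):
    im=cv2.imread(f"pics/{n}0.png");cv2.imwrite(f"pics/{n}0b.png",cv2.resize(im,(800,600),interpolation=cv2.INTER_CUBIC))
E
```

```text
(no output)
```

View pics/top0b.png

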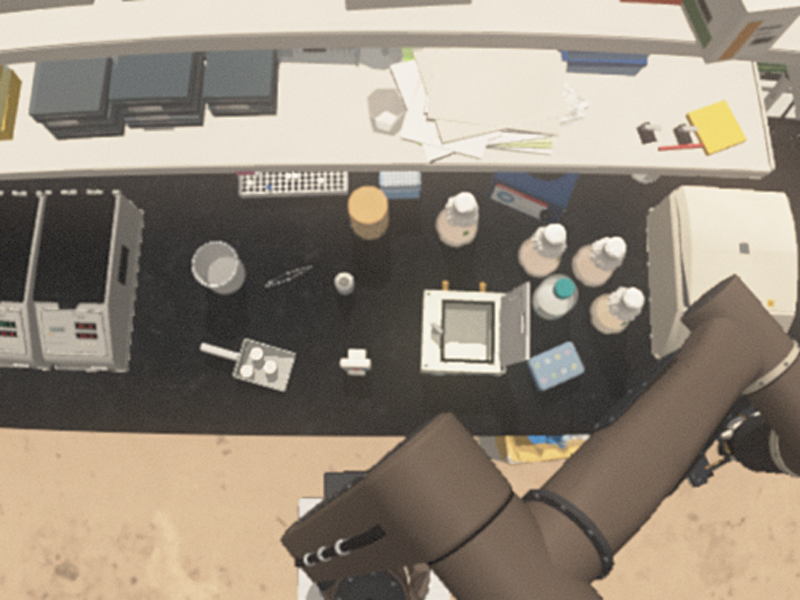

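View pics/side0b.png

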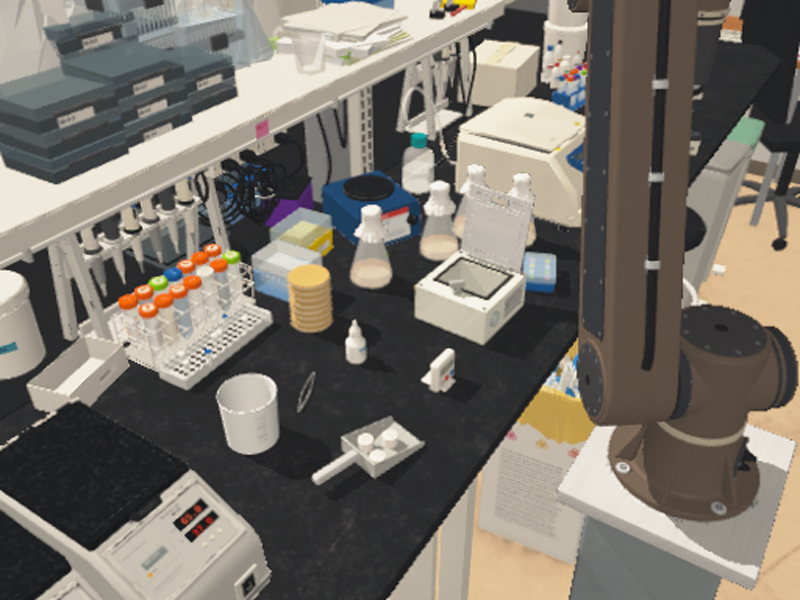

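The top view shows the scoop at about (265,365)/800 with its handle toward +y. The dryer is at (460,330) with its hose barbs at +x and the hatch open on the -y side. The media bottle (teal cap) is at (560,295), the cooler at (555,365), the timer at (355,362) and the dropper at (343,283). The side view agrees. Next come the ray helpers, coarse positions and wrist views.

```bash
cat > h.py <<'E'
from rig import robot, cams, planner, workorder
import numpy as np, cv2
def cam(n, st=None):
    """K, dist, R(world<-cam), centre"""
    c=cams.camera_info(n); f=192/np.tan(np.radians(c['vfov']/2))
    K=np.array([[f,0,c['cx']],[0,f,c['cy']],[0,0,1]]); D=np.array([c['k1'],0,0,0.])
    if n=='wrist':
        W=np.eye(4); W[:3,:3]=st['tcp_rot']; W[:3,3]=st['position']; T=W@c['T_tool_cam']
    else: T=np.linalg.inv(c['view'])
    return K,D,T[:3,:3],T[:3,3]
def plane(C,px,z):
    K,D,R,o=C
    p=cv2.undistortPoints(np.array(px,float).reshape(-1,1,2),K,D)[:,0]
    d=np.c_[p,np.ones(len(p))]@R.T
    return o+d*((z-o[2])/d[:,2])[:,None]
def proj(C,P):
    K,D,R,o=C; P=np.atleast_2d(P)
    return cv2.projectPoints((P-o)@R,np.zeros(3),np.zeros(3),K,D)[0][:,0]
def shot(n,name):
    st=robot.get_state(); im=cams.grab_frame(n)[:,:,::-1].copy()
    cv2.imwrite(f'pics/{name}.png',im); np.savez(f'pics/{name}.npz',tcp_rot=st['tcp_rot'],position=st['position'])
    return im,cam(n,st)
def down(a,tilt=0):
    """tool z down, tool y along world heading a (rad)"""
    y=np.array([np.cos(a),np.sin(a),0]); z=np.array([0,0,-1.]); return np.c_[np.cross(y,z),y,z]
E
python3 - <<'E'
from h import *
C=cam('top'); s=512/800
def q(l,z): return plane(C,np.array(l)*s,z).round(3)[:,:2].tolist()
print('handle',q([(203,347),(237,358)],.034))
print('pan corners',q([(245,338),(295,350),(284,391),(234,378)],.02))
print('can',q([(257,354),(247,371),(270,368)],.023))
print('dryer',q([(425,290),(421,372),(503,375)],.085))
print('stud',q([(437,329)],.105)); print('hatch top edge',q([(528,283),(529,358)],.241))
print('bottle cap',q([(565,288)],.153),'cooler',q([(555,365)],.038),'timer',q([(355,362)],.05),'dropper',q([(344,279)],.09),'beaker',q([(216,262)],.1))
E
```

```text
handle [[0.468, 0.362], [0.445, 0.287]]
pan corners [[0.49, 0.275], [0.464, 0.165], [0.377, 0.187], [0.404, 0.295]]
can [[0.455, 0.247], [0.419, 0.267], [0.425, 0.218]]
dryer [[0.581, -0.11], [0.412, -0.101], [0.405, -0.267]]
stud [[0.497, -0.133]]
hatch top edge [[0.561, -0.293], [0.422, -0.29]]
bottle cap [[0.571, -0.386]] cooler [[0.429, -0.387]] timer [[0.436, 0.035]] dropper [[0.604, 0.057]] beaker [[0.638, 0.325]]
```

```bash
python3 - <<'E'
from h import *
p=robot.get_state()['position']
robot.servo_line([p[0],p[1],.34],speed=.25)
for a in (0,np.pi,):
    print(a,[None if (j:=planner.ik(P,down(a))) is None else j.round(0) for P in ([.47,-.17,.33],[.43,.25,.28])])
def best(P):
    return min((a for a in(0,np.pi) if planner.ik(P,down(a)) is not None),key=lambda a:abs(np.array(planner.ik(P,down(a)))-robot.get_state()['qpos']).max())
a=best([.47,-.17,.33]);print(a)
robot.goto([.47,-.17,.33],down(a)); i1,c=shot('wrist','w_dry')
a=best([.43,.25,.28]);print(a)
robot.goto([.43,.25,.28],down(a)); i2,c=shot('wrist','w_scoop')
print(robot.get_state()['t'])
cv2.imwrite('pics/w1.png',np.vstack([i1,i2])[:, :] if 0 else cv2.resize(np.hstack([i1,i2]),(800,300)))
E
```

```text
0 [None, array([ 53.,   2., -17.,   0., -71., 127.])]
3.141592653589793 [array([  3.,   1., -12.,   0., -78.,  -3.]), array([ 53.,   2., -17.,   0., -71., -53.])]
3.141592653589793
3.141592653589793
4.2083
```

View pics/w1.png

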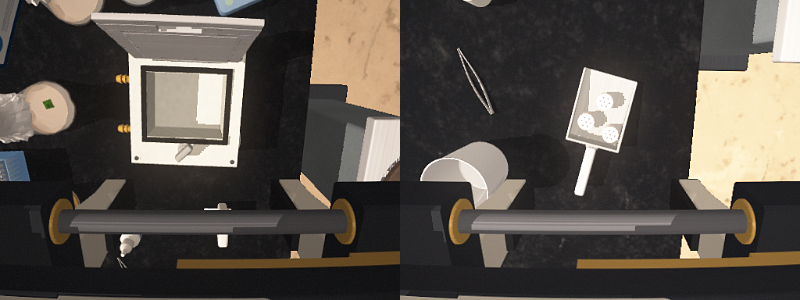

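The dryer is square in view, with its wing (about (183,152) in the composite) rotated by roughly 45° or more. The scoop holds three canisters, with its handle tip at (580,190). I'll enlarge both for accurate corners.

```bash
python3 - <<'E'
import cv2,numpy as np
a=cv2.imread('pics/w_dry.png')[70:220,150:325]; b=cv2.imread('pics/w_scoop.png')[80:255,205:310]
a=cv2.resize(a,None,fx=2.8,fy=2.8,interpolation=cv2.INTER_CUBIC);b=cv2.resize(b,None,fx=2.8,fy=2.8,interpolation=cv2.INTER_CUBIC)
o=np.zeros((490,490+294,3),np.uint8);o[:420,:490]=a;o[:490,490:]=b;cv2.imwrite('pics/crop.png',o)
E
```

```text
(no output)
```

View pics/crop.png

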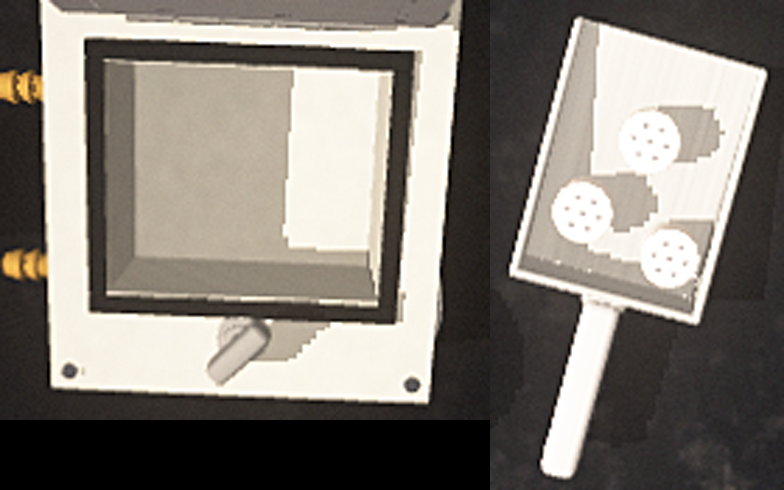

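```bash
python3 - <<'E'
from h import *
A=cam('wrist',np.load('pics/w_dry.npz')); B=cam('wrist',np.load('pics/w_scoop.npz'))
fa=lambda l,z: plane(A,np.array(l)/2.8+[150-.3,70-.3],z)[:,:2]
fb=lambda l,z: plane(B,(np.array(l)-[490,0])/2.8+[205-.3,80-.3],z)[:,:2]
p=fa([(104,60),(393,70),(378,300),(107,290)],.088)
print('inner',p.round(4).tolist(),'sides',[np.linalg.norm(p[i]-p[i-1]).round(4) for i in range(4)])
e=fa([(50,388),(428,403)],.085);print('left edge',e.round(4).tolist(),np.linalg.norm(e[0]-e[1]))
for u,v in((p[1],p[0]),(p[2],p[3]),(e[1],e[0])): d=v-u;print('yaw',np.degrees(np.arctan2(d[1],d[0])))
w=fa([(264,331),(214,377)],.113);d=w[1]-w[0];print('wing',w.mean(0),np.linalg.norm(d),np.degrees(np.arctan2(d[1],d[0])))
h=fb([(600,305),(558,473)],.034);d=h[1]-h[0];print('handle',h.round(4).tolist(),np.linalg.norm(d),'yaw',np.degrees(np.arctan2(d[1],d[0]))-90)
l=fb([(578,18),(767,70)],.008);r=fb([(512,275),(697,324)],.03)
print('lip',l.round(4).tolist(),'rear',r.round(4).tolist());
for u in(l,r):
  d=u[0]-u[1];print(np.linalg.norm(d),np.degrees(np.arctan2(d[1],d[0])))
print('mid axis',np.degrees(np.arctan2(*(r.mean(0)-l.mean(0))[::-1]))-90, np.linalg.norm(r.mean(0)-l.mean(0)))
# dryer estimate
yaw=np.radians(np.mean([np.degrees(np.arctan2(*(v-u)[::-1])) for u,v in((p[1],p[0]),(p[2],p[3]),(e[1],e[0]))]))
R=np.array([[np.cos(yaw),-np.sin(yaw)],[np.sin(yaw),np.cos(yaw)]])
print('origin',p.mean(0)-R@[0,-.006],e.mean(0)-R@[0,.085],w.mean(0)-R@[0,.059],np.degrees(yaw))
E
```

```text
inner [[0.5484, -0.2436], [0.435, -0.2394], [0.4391, -0.1461], [0.5524, -0.1506]] sides [np.float64(0.093), np.float64(0.1135), np.float64(0.0934), np.float64(0.1133)]
left edge [[0.5806, -0.1061], [0.4162, -0.099]] 0.16454255588964742
yaw -2.1141248607869834
yaw -2.2803236155439226
yaw -2.47168044911057
wing [ 0.49605077 -0.13041621] 0.02794732028104595 43.38455487113996
handle [[0.4477, 0.2895], [0.4677, 0.3686]] 0.08153754336028732 yaw -14.202222407584529
lip [[0.4565, 0.1714], [0.3764, 0.1929]] rear [[0.4853, 0.2773], [0.4059, 0.2993]]
0.08294427835464048 -14.960722563804264
0.08244076891120386 -15.513325565446442
mid axis -15.34585545619882 0.11008741043392253
origin [ 0.49397414 -0.18891369] [ 0.49497146 -0.18745956] [ 0.49369461 -0.18936914] -2.2887096418138255
```

```bash
cat >> h.py <<'E'
from scipy.spatial.transform import Rotation as Ro
DO=np.array([.494,-.1887,0]); DY=-2.29
DR=Ro.from_euler('z',DY,degrees=True).as_matrix()
def dry(x,y,z): return DO+DR@np.array([x,y,z])/1000.
SO=np.array([.4324,.240,0]); SY=-15.1
G=np.array([0,.082,.015])   # TCP in scoop frame
def scoop_tcp(o,yaw,tilt):
    """TCP pose for scoop origin o, yaw and lip-down tilt (deg)"""
    R=Ro.from_euler('ZX',[yaw,tilt],degrees=True).as_matrix()
    return o+R@G, R@down(np.pi)
def lip_tcp(lip,yaw,tilt):
    R=Ro.from_euler('ZX',[yaw,tilt],degrees=True).as_matrix()
    return scoop_tcp(lip-R@[0,-.06,.003],yaw,tilt)
E
python3 - <<'E'
from h import *
for t in (0,20,35,50): 
    j=planner.ik(*lip_tcp(dry(0,5,105),DY,t)); print(t,lip_tcp(dry(0,5,105),DY,t)[0].round(3),None if j is None else j.round(0))
p,R=scoop_tcp(SO,SY,0)
robot.goto(p+[0,0,.10],R); robot.servo_line(p,speed=.15); robot.move_gripper(0.0)
s=robot.get_state();print(s['grip_width'],s['finger_force'])
robot.servo_line(p+[0,0,.05],speed=.08)
s=robot.get_state();print(s['grip_width'],s['finger_force'],s['position'],p,s['force'],s['t'])
im,_=shot('side','s1'); cv2.imwrite('pics/s1b.png',cv2.resize(im[200:340,150:320],None,fx=3,fy=3))
E
```

```text
0 [ 0.5   -0.042  0.117] [ 18.  11. -30.   0. -49. -20.]
20 [ 0.499 -0.054  0.165] [ -0.  11. -16. -22. -64.   8.]
35 [ 0.499 -0.074  0.196] [-14.  15.  -7. -35. -78.  23.]
50 [ 0.497 -0.102  0.221] [-26.  22.   0. -45. -92.  31.]
0.18227941756390012 29.997945427894592
0.17892266292587652 29.99587118625641 [0.45349407 0.31890218 0.06470187] [0.45376137 0.31916876 0.015     ] [-0.45139465 -0.44183584 -2.58572068] 7.675
```

View pics/s1b.png

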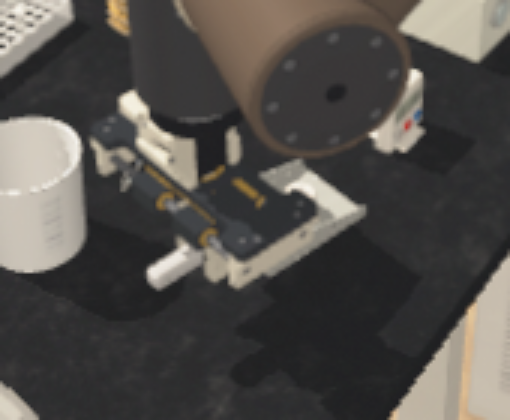

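```bash
python3 - <<'E'
from h import *
p,R=scoop_tcp(SO,SY,0)
robot.servo_line(p+[0,0,.16],R,speed=.2)
robot.servo_line(*lip_tcp(dry(0,5,140),DY,0),speed=.2)
for t,z in ((10,125),(20,108),(25,104),(29,102),(33,102),(37,102),(42,102)):
    robot.servo_line(*lip_tcp(dry(0,5,z),DY,t),speed=.08)
    s=robot.get_state();print(t,s['force'].round(2),s['t'])
robot.dwell(.5)
print(robot.get_state()['force'].round(2))
a,_=shot('top','t2');b,_=shot('side','s2')
a=cv2.resize(a[150:260,240:390],(600,440));b=cv2.resize(b[80:240,240:360],(330,440))
cv2.imwrite('pics/c2.png',cv2.resize(np.hstack([a,b]),(800,378)))
E
```

```text
10 [-0.14 -0.69 -3.21] 10.7583
20 [-0.26 -0.86 -2.74] 11.1083
25 [ 0.05  0.62 -1.96] 11.375
29 [-0.07 -0.24 -2.4 ] 11.625
33 [ 0.69  0.61 -1.96] 11.9
37 [-0.03 -0.66 -1.48] 12.175
42 [ 0.01  0.53 -1.93] 12.4833
[ 0.48 -0.49 -1.19]
```

View pics/c2.png

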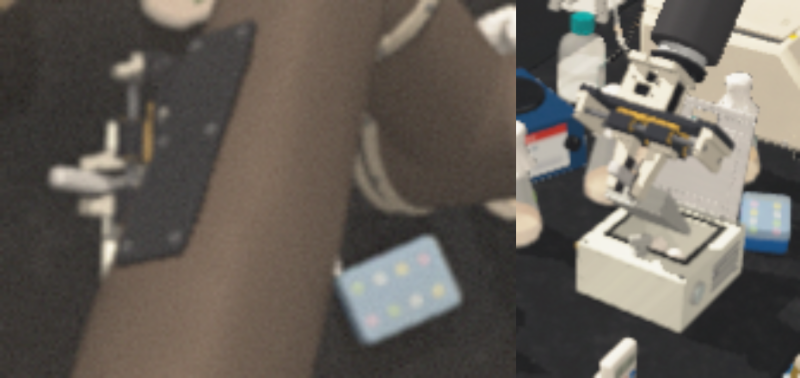

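Canisters appear to be in the chamber in the side crop (around (665,245)). I'll level the scoop, set it back in place, then check.

```bash
python3 - <<'E'
from h import *
robot.servo_line(*lip_tcp(dry(0,5,125),DY,20),speed=.12)
robot.servo_line(*lip_tcp(dry(0,5,160),DY,0),speed=.15)
p,R=scoop_tcp(SO,SY,0)
robot.servo_line(p+[0,0,.16],R,speed=.25)
robot.servo_line(p+[0,0,.02],speed=.2)
robot.servo_line(p+[0,0,.001],speed=.04)
print(robot.get_state()['force'].round(2))
robot.move_gripper(1.0)
robot.servo_line(p+[0,0,.1],speed=.2)
robot.goto([.43,.22,.28],down(np.pi)); i2,_=shot('wrist','w3s')
robot.goto([.47,-.17,.33],down(np.pi)); i1,_=shot('wrist','w3d')
print(robot.get_state()['t'])
cv2.imwrite('pics/c3.png',np.hstack([cv2.resize(i1[70:220,150:325],None,fx=2.4,fy=2.4),cv2.resize(i2[60:260,130:310],(324,360))]))
E
```

```text
[-0.56  0.01 -1.95]
21.525
```

View pics/c3.png

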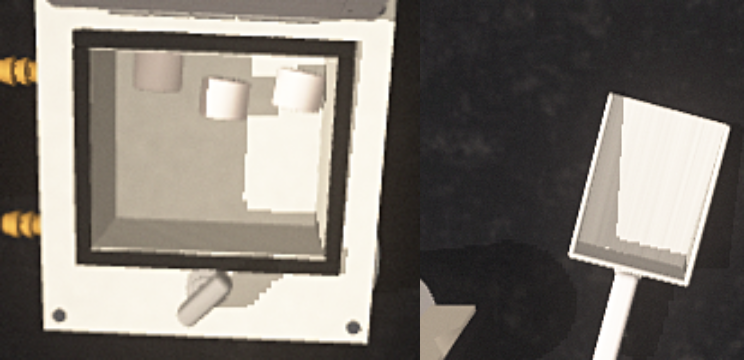

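All three canisters lie in the chamber and the empty scoop is flat. Next is the stud.

```bash
python3 - <<'E'
from h import *
P=dry(0,59,100); h0=np.radians(43.4+90)
for o in (0,np.pi): print([None if (j:=planner.ik(P,down(a+o))) is None else j.round(0) for a in (h0,np.radians(90+DY))])
o=0 if planner.ik(P,down(h0)) is not None and planner.ik(P,down(np.radians(90+DY))) is not None else np.pi
robot.move_gripper(.5)
robot.goto(P+[0,0,.07],down(h0+o)); robot.servo_line(P,speed=.1)
print(robot.get_state()['force'].round(1))
robot.move_gripper(0.); s=robot.get_state();print(s['grip_width'],s['finger_force'],s['force'].round(1))
for a in np.linspace(h0,np.radians(90+DY),7)[1:]:
    robot.goto(P,down(a+o))
s=robot.get_state();print(s['ft_torque'].round(2),s['force'].round(1),s['position']-P)
robot.dwell(.2); robot.move_gripper(.5); robot.servo_line(P+[0,0,.15],speed=.2)
robot.goto([.47,-.17,.33],down(np.pi)); i1,_=shot('wrist','w4d')
print(robot.get_state()['t'])
cv2.imwrite('pics/c4.png',cv2.resize(i1[20:240,120:350],None,fx=2.6,fy=2.6,interpolation=cv2.INTER_CUBIC))
E
```

```text
[array([  7.,  13., -30.,   0., -47., -54.]), array([   7.,   13.,  -30.,    0.,  -47., -100.])]
[array([  7.,  13., -30.,   0., -47., 126.]), array([  7.,  13., -30.,   0., -47.,  80.])]
[-0.5 -0.  -0.4]
0.11171749281980495 30.000918209552765 [-1.7  2.8  4.4]
[ 3.77  1.73 -0.06] [-5.  10.2  6.2] [-5.14514848e-04  1.15647858e-03  9.63377189e-05]
29.7583
```

View pics/c4.png

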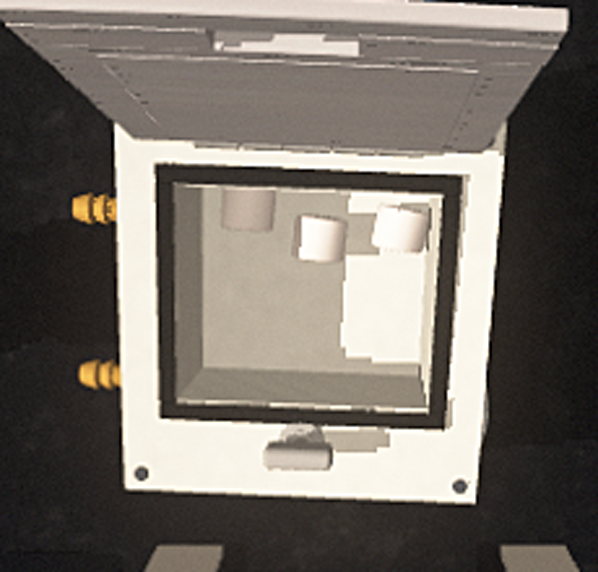

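The wing (265–332, 455) now runs parallel to the dryer's edge. Next I push the hatch over from behind.

```bash
python3 - <<'E'
from h import *
R=down(np.pi+np.radians(DY))
def tcp(phi,r):
    f=np.radians(phi); y=-73+r*np.cos(f)-3*np.sin(f)-10; z=91+r*np.sin(f)+3*np.cos(f)+8
    return dry(0,y,z)
path=[tcp(f,r) for f,r in zip(np.linspace(96,0,17),np.linspace(106,90,17))]
print([planner.ik(p,R) is not None for p in (dry(0,-140,330),dry(0,-140,203),*path)])
robot.move_gripper(0.)
robot.servo_line(dry(0,-140,330),R,speed=.25); robot.servo_line(dry(0,-140,206),speed=.2)
print(robot.get_state()['force'].round(1))
for i,p in enumerate(path):
    robot.servo_line(p,speed=.08)
    s=robot.get_state()
    if i%2==0: print(i,s['force'].round(1),s['position'].round(3))
    if np.linalg.norm(s['force'])>30: print('stop',i,s['force']);break
print(s['t'])
E
```

```text
[True, True, True, True, True, True, True, True, True, True, True, True, True, True, True, True, True, True, True]
[ 0.4 -0.4  0.8]
0 [ 0.2 -1.   1.1] [ 0.49  -0.286  0.204]
2 [ 0.9 -2.3  1.3] [ 0.491 -0.264  0.203]
4 [ 1.5 -2.7  0.5] [ 0.492 -0.243  0.197]
6 [ 0.6 -2.6  2. ] [ 0.493 -0.224  0.187]
8 [ 1.2 -2.4  2.5] [ 0.493 -0.209  0.174]
10 [ 1.5 -1.6  3.2] [ 0.494 -0.196  0.158]
12 [ 1.7 -0.2  5.7] [ 0.494 -0.187  0.14 ]
14 [1.2 1.2 6.9] [ 0.495 -0.182  0.122]
16 [0.9 3.8 7.9] [ 0.495 -0.182  0.103]
37.325
```

Contact was tracked all the way down; now I press further, by force.

```bash
python3 - <<'E'
from h import *
for i in range(10):
    s=robot.get_state(); 
    if i==0: p=dry(0,7,102)
    p=p-[0,0,.001]; robot.servo_line(p,speed=.02); robot.dwell(.3)
    s=robot.get_state(); print(s['force'].round(1),s['position'].round(4))
    if s['force'][2]>20: break
robot.dwell(.5); s=robot.get_state(); print(s['force'].round(1),s['position'],s['t'])
a,_=shot('side','s5'); cv2.imwrite('pics/s5b.png',cv2.resize(a[100:230,230:370],None,fx=4,fy=4,interpolation=cv2.INTER_CUBIC))
E
```

```text
[1.1 4.1 8.3] [ 0.495  -0.1816  0.1023]
[-1.5  5.2 15.4] [ 0.495  -0.1816  0.1019]
[-4.5  7.1 22.7] [ 0.4951 -0.1816  0.1016]
[-4.1  7.5 21.8] [ 0.49503117 -0.18163904  0.10160653] 39.475
```

View pics/s5b.png

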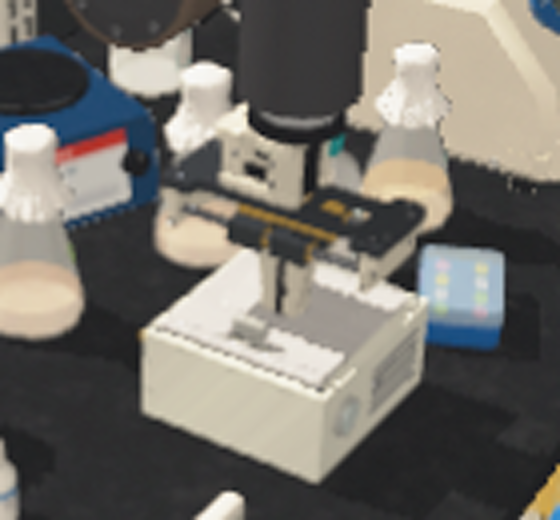

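The hatch is flat on its frame: force rises stiffly at z = 0.102 as expected, and the wing shows through the slot at (250,325). Handing in.

```bash
python3 -c "
from rig import robot, cams, planner, workorder
print(workorder.job_done(), robot.get_state()['force'])"
```

```text
the job is handed in; nothing more can be done
the job is handed in; nothing more can be done
```

The job is handed in (no verdict came back): the three canisters are in the chamber, the empty scoop is flat on the worktop, the wing is in line with the slot, and the arm is holding the hatch shut at about 22 N.

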